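# Close the hinged strap and stand the swing bolt of an injector holding fixture

### The job

Close the holding fixture over the fuel injector, pushing gently with the fingertips and gripping nothing: push the open clamp strap over and down until its pad rests on the injector, and then push the leaning swing bolt fully upright into the fork at the strap's end, ready for its star knob to be tightened. Leave the injector lying in its vee blocks, and do not shift or lift the socket, the cap nut or the spanner.

Things in the scene. Friction and masses are not known exactly. Their poses are not given: they have to be found in the camera images.
- fixture: Holding fixture, fixed on the bench: black steel plate 130 (x) x 190 (y) x 16 mm. Origin: centre of its underside, on the bench; z up. Two vee blocks (24 x 50 mm, 51 mm high) at x=-38 and +38, y=0 mm. Hinge cheeks beside the strap (17.5 to 27.5 mm either side of x=0, y 54 to 82 mm) reach z=90 mm; two lugs carry the bolt, up to z=39 mm.
- strap_hinge (a point): Middle of the strap's hinge axis, which runs along the fixture's x; at x=0, y=+68, z=76 mm in the fixture's frame. Fixed to the fixture.
- strap: Clamp strap on the hinge: steel bar 32 wide, 12 mm thick, about 0.42 kg. Origin on the hinge axis, mid-width and mid-thickness; bar along its own -y, own z out of its top face. Closed: level over the injector, z up. It starts open, swung up about x by 1.35 to 2.0 rad (upright at pi/2; stop 2.1). Stiff hinge (friction 0.42 N m): stays where it is left, swings under 3 to 6 N at its end.
- strap_end (a point): Middle of the strap's forked end, at mid-thickness, 146 mm from the hinge axis; the last 34 mm is a fork with a 13 mm slot. A 20 mm round brass pad stands 9 mm out of the strap's underside, 68 mm from the hinge. Closed, this point is at y=-78, z=76 mm of the fixture and the strap's top 82 mm above the bench.
- bolt_pivot (a point): Middle of the swing bolt's pivot axis, which runs along the fixture's x; at x=0, y=-62, z=28 mm in the fixture's frame. Fixed to the fixture.
- swing_bolt: Steel swing bolt, 10 mm thick, star knob on top. Origin on its pivot axis; own z along the bolt to the knob. Upright (z up) it stands in the strap's fork. Starts leaning out to the fixture's -y by 0.55 to 0.85 rad (stops: 1.3 out, 0.08 past upright). Stays where it is left (friction 0.08 N m); 2 to 5 N at the knob stands it up if the finger follows the knob's arc upward: a level shove jams.
- star_knob (a point): Centre of the swing bolt's black plastic star knob (36 mm diameter, 20 mm tall along the bolt), on the bolt's axis, 78 mm from the pivot. Below it a 20 mm steel collar, 9 mm long; above it a 4 mm stub. Upright, the collar's foot is 5 mm above the closed strap.
- injector: Steel fuel injector lying loose in the vee blocks along the fixture's x, 200 mm long, 22 mm diameter at the vees and under the pad, 0.42 kg. Origin on its axis, midway between the vees, 50 mm above the bench; x along the axis to the nozzle tip (at 105 mm). Head 29 mm thick at -x, with a stub up to 36 mm above the axis at x=-66 mm.
- socket: Deep steel socket standing loose on the bench beside the fixture (its +x side), 32 mm diameter, 78 mm tall; origin: centre of its underside. Stays where it is.
- cap_nut: Black steel cap nut standing loose on the bench beside the fixture (its +x side), 29 mm diameter, 42 mm tall; origin: centre of its underside. Stays where it is.
- spanner: Steel spanner, 170 mm long, lying loose on the bench on the fixture's -x side; origin under its middle, x along it. Stays where it is.

How it is judged:
By the outcome, as a careful person would: the job done as asked, in the order asked, and still so for the second after the job is handed in, with the robot touching nothing.
It also fails if it takes over 48 s, if anything falls off the work surface, if the arm or the gripper's body presses on something with over 40 N, if the wrist force passes 120 N, or if a joint passes its speed limit or range.

### The arm

A 6-joint arm with a two-finger parallel gripper is mounted at the origin on the work surface. World frame = base frame: x ahead of the robot, y to its left, z up, the work surface at z = 0. Lengths are in m, angles in rad, forces in N, time in s.
With the tool pointing down it reaches from about 0.35 to 0.975 m from the base axis. Payload 7.1 kg.
Tool frame: the origin (TCP) lies at the very end of the fingers, on their centre line; the grasp point (between the pads) lies 19 mm behind it; z points along the fingers, y is the line along which they close (so a half turn about z gives the same grasp; the last joint's range is limited). The gripper opens to 88 mm and grips with 3 to 60 N. Pads are 20 mm wide; open, the fingers measure 115 mm over their backs; the gripper's body (75 mm by 178 mm) begins 61 mm behind the grasp point.
Start: joints at [1.179, 0.423, 1.63, -0, 1.089, -0.019], TCP at [0.228, 0.582, 0.223] pointing down, gripper open.
Joint ranges: [-3, 3], [-0.9, 2.11], [0.09, 2.58], [-1.31, 4.45], [0.11, 2.69], [-2.54, 2.54]. Speed limits (rad/s): [2.39, 2.39, 3.01, 3.14, 3.14, 3.14].

### API

Orientations are given as a unit quaternion [w, x, y, z].
In Python, from rig import readout, viewer, ticket gives the robot as it stands.
- The arm moves only by the tool apply_moves, never from a script. Its argument "targets" is text: rows parted by semicolons, each of 7 numbers parted by spaces: the shift along the tool's x, y, z as a fraction of full scale, then the turn, a rotation vector about the tool's x, y, z as a fraction of full scale, then the opening, from -1 (shut) to 1 (fully open). In form: x y z wx wy wz claw; .... A call has 1 to 8 rows; each row is the pose to reach, as a shift and turn from the pose commanded when the call began, along the tool's axes at that moment, turning the shorter way round; what a row does not reach only later rows make up. Full scale, the value 1, is 0.08 m for a shift and 180 degrees for a turn. A row lasts 1/8 s, in which the tool goes at most 62.5 mm and 10.7 degrees, less where a joint would pass 70% of its speed; a pose out of reach is approached as far as the arm can. A call with a number of a shift or a turn outside -1 to 1 is refused whole. A call with a gripper value outside its range is refused whole. The fingers move at their own pace and stop on an object; "newtons" is the grip in N (left out, the last holds). Time passes only in rows, so rows that repeat a pose let the fingers close. It gives the time, the measured TCP pose, the force, the opening and the grip force at its end, in the units of the state.
- readout.get_obs(): the state, without advancing time (a new reading comes with each control period).
- viewer.read_camera(name): name is "side" or "top" or "wrist"; returns the picture (480x640x3 uint8, red, green, blue); there is no depth.
- viewer.camera_model(name): a dict with "K" (3x3 intrinsics, pixels), "distortion" ([k1, k2, p1, p2, k3] as OpenCV has them; the pictures are not rectified), "R" (3x3) and "t" (3): a world point X has camera coordinates R X + t. Camera axes: x right, y down, z forward; pixel columns grow to the right and rows downward; lengths in m; the calibration is good to about 2 mm. A picture is of the moment at which its call begins: read the wrist's pose just before it. camera_model takes no time and is no camera call; for the wrist camera it gives the pose at the moment of the call.
- ticket.hand_in(): hands the job in; it is judged then, once.
Trained networks look in the newest picture that a camera, given by its name, has taken for a name from the list of things; names that differ only in an ending like _2 or _b are one class to them, and where a whole thing is asked for, a point or a joint stands for the part that bears it (a point fixed in the world has none). Each returns a list of dicts, best first, with "confidence" (0 to 1); they miss things now and then, are a little off and sometimes report something else, mostly with a low value. They report only what shows in the picture. A call takes as long as a camera call.
- viewer.recognise(camera, label): "extent" ([centre column, centre row, width, height] in pixels, round what is visible of it).
The state is a dict: "time": time; "joint_positions": joint angles; "joint_vel": joint speeds; "joint_torque": joint torques, N m; "tcp_pos": TCP position; "tcp_rot": TCP orientation; "ft_force": force on the tool from outside, world axes, zero at the start; "moment": the same for the moment, N m; "finger_gap": finger opening in m; "grasp_force": force on a finger pad.
Only numpy, scipy, OpenCV 4.12 (cv2) and the standard library are available. Lean on these libraries where they do the work, as an engineer would, in place of code of your own. Each camera call takes 0.05 s, during which the arm holds its last target. There are 200 camera calls.

## Working session

There is one attempt and no reset: what is moved stays moved. The work goes in short steps, Python scripts to look and compute and a tool call to move; the robot and the scene stay as the last step left them, time stands still between calls to the robot, and variables do not carry over. Pictures are saved under pics/ and viewed, at most 10 in all, crops included, and the job is handed in when it is done.

Besides the shell and the picture viewer there is one more tool, called after ">>>" in YAML: its name, and indented under it one key for each argument. apply_moves: Moves the arm, as the interface text tells. Its arguments: {"type":"object","properties":{"targets":{"type":"string"},"newtons":{"type":"number"}},"required":["targets"]}

```bash
mkdir -p pics; ls
python3 - <<'E'
from rig import readout, viewer
import cv2
o=readout.get_obs(); print(o['time'],o['tcp_pos'],o['tcp_rot'],o['finger_gap'])
for c in ("side","top"):
    im=viewer.read_camera(c); cv2.imwrite(f"pics/{c}0.png",im[:,:,::-1])
    m=viewer.camera_model(c); print(c,m)
    for l in ("fixture","strap","strap_end","swing_bolt","star_knob","injector","socket","cap_nut","spanner"):
        r=viewer.recognise(c,l); print(l,[(x['extent'],round(x['confidence'],2)) for x in r[:2]])
E
```

```text
pics
0.0 [0.22740094 0.58155537 0.22190448] [-1.51662198e-04  1.85318570e-01  9.82678186e-01 -7.66350805e-04] 0.08777497491327693
side {'K': array([[540.49247121,   0.        , 320.02705515],
       [  0.        , 540.49247121, 233.59886878],
       [  0.        ,   0.        ,   1.        ]]), 'distortion': array([-0.13600392,  0.        ,  0.        ,  0.        ,  0.        ]), 'R': array([[ 0.98560497, -0.16872326, -0.01073808],
       [-0.12405009, -0.67856768, -0.72398721],
       [ 0.11486697,  0.71489745, -0.68972982]]), 't': array([-0.52107402,  0.17234146,  0.62932503])}
fixture [([342.4, 281.2, 158.1, 275.0], 0.73)]
strap [([311.5, 207.2, 47.0, 133.1], 0.59), ([342.0, 281.8, 164.3, 280.6], 0.56)]
strap_end [([307.2, 208.1, 46.3, 129.1], 0.76)]
swing_bolt [([377.4, 369.5, 53.3, 37.4], 0.86), ([340.1, 316.5, 155.9, 57.3], 0.21)]
star_knob [([373.5, 371.0, 45.2, 30.0], 0.79)]
injector [([339.2, 314.1, 160.0, 61.5], 0.69)]
socket [([433.1, 314.7, 37.7, 60.8], 0.96), ([309.2, 208.9, 44.4, 126.8], 0.37)]
cap_nut [([400.1, 272.4, 23.5, 33.8], 0.97), ([374.9, 369.4, 47.5, 34.8], 0
[... 363 characters left out ...]
5419, -0.99912733,  0.03911297],
       [-0.99513379, -0.01838516, -0.09680254],
       [ 0.09743716, -0.03750407, -0.99453479]]), 't': array([0.01281196, 0.56584654, 0.79253891])}
fixture [([372.2, 258.6, 179.3, 106.3], 0.95)]
strap [([304.5, 264.9, 53.3, 35.5], 0.6), ([377.8, 177.9, 22.0, 29.1], 0.39)]
strap_end [([305.5, 264.8, 51.8, 33.2], 0.66)]
swing_bolt [([430.2, 237.8, 63.0, 29.7], 0.79)]
star_knob [([430.3, 238.1, 64.2, 32.5], 0.95), ([368.6, 250.4, 37.7, 141.1], 0.51)]
injector [([369.1, 250.8, 43.1, 141.1], 0.7)]
socket [([377.3, 179.1, 23.2, 29.7], 0.71)]
cap_nut [([317.5, 188.8, 22.7, 21.5], 0.54)]
spanner [([386.1, 342.1, 109.1, 30.0], 0.6), ([306.7, 266.9, 50.6, 30.9], 0.16)]
```

View pics/side0.png

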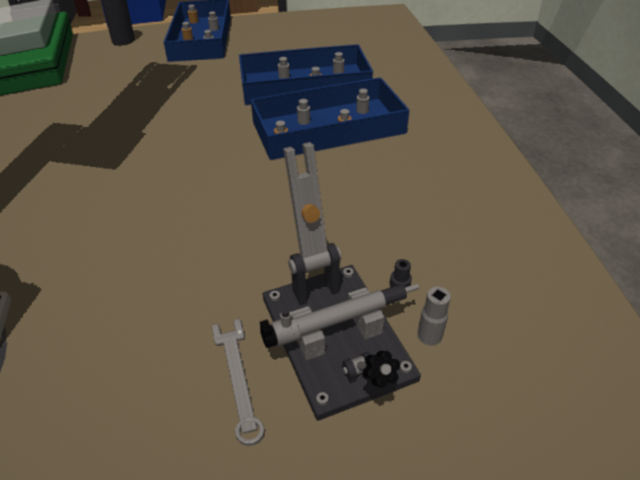

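View pics/top0.png

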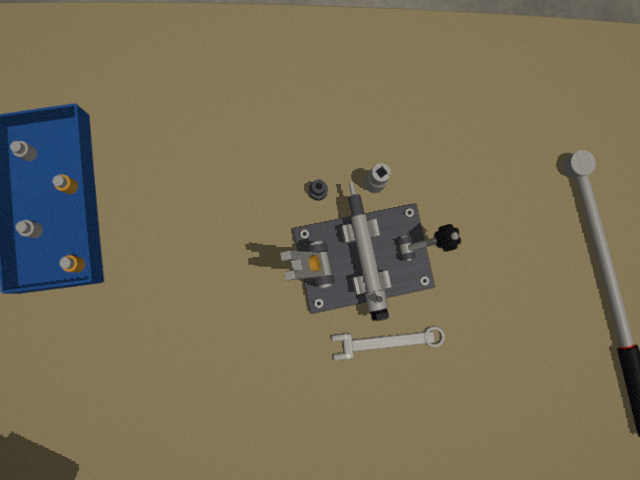

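The pictures show the strap upright (side view: fork tips near (291,151) and (310,146)). The knob is at (382,370) side and (448,237) top, and the plate corners are visible in both, so I'll fit the fixture pose, strap angle and bolt lean together.

```bash
cat > fit.py <<'E'
from rig import viewer
import numpy as np, cv2
from scipy.optimize import least_squares
M={c:viewer.camera_model(c) for c in("side","top")}
def proj(c,P):
    m=M[c]; return cv2.projectPoints(np.atleast_2d(P).astype(float),cv2.Rodrigues(m["R"])[0],m["t"],m["K"],m["distortion"])[0][:,0]
def world(p,F):
    c,s=np.cos(p[2]),np.sin(p[2]); F=np.atleast_2d(F)
    return np.c_[p[0]+c*F[:,0]-s*F[:,1],p[1]+s*F[:,0]+c*F[:,1],F[:,2]]
def strap(a,q): # q in strap frame (x,y,z); opens by swinging up
    q=np.atleast_2d(q); c,s=np.cos(a),np.sin(a)   # -y goes to +z : rotation by -a about x
    return np.c_[q[:,0],.068+c*q[:,1]+s*q[:,2],.076-s*q[:,1]+c*q[:,2]]
def bolt(l,r): return np.array([[0,-.062-r*np.sin(l),.028+r*np.cos(l)]])
E
python3 - <<'E'
from fit import *
C=[[-.065,.095,.016],[.065,.095,.016],[.065,-.095,.016],[-.065,-.095,.016]]
obs={"top":[(309,312),(292,227),(417,205),(435,291)],"side":[(264,294),(352,268),(418,376),(322,411)]}
tip={"side":(300.5,149)}; kn={"top":(448,237),"side":(382,370)}
pad={"side":(311,214)}
def f(p):
    r=[]
    for c in obs: r.append(proj(c,world(p,C))-obs[c]); r.append(proj(c,world(p,bolt(p[4],.078)))-kn[c])
    r.append(proj("side",world(p,strap(p[3],[0,-.146,0])))-tip["side"])
    r.append(proj("side",world(p,strap(p[3],[0,-.068,-.015])))-pad["side"])
    return np.concatenate(r).ravel()
s=least_squares(f,[.5,-.05,.17,1.6,.7],loss="soft_l1"); p=s.x
print(p.round(4)); print(f(p).reshape(-1,2).round(1).tolist())
np.save("p.npy",p)
print("end",world(p,strap(p[3],[0,-.146,0])),"knob",world(p,bolt(p[4],.078)))
E
```

```text
[ 0.5427 -0.0344  0.2141  1.8126  0.688 ]
[[0.8, 1.3], [0.7, -0.2], [-0.3, -2.3], [0.1, -3.6], [0.8, 0.8], [-2.6, -4.1], [0.3, -5.8], [2.8, -2.5], [-6.9, 2.6], [-1.2, 0.0], [-0.0, -2.5], [1.9, 0.7]]
end [[0.52078069 0.06625796 0.21775116]] knob [[ 0.56634385 -0.14334026  0.08825795]]
```

```bash
cat > ov.py <<'E'
from fit import *
def overlay(p,name,suf,boxes=((("side",(200,120,270,300))),("top",(230,140,250,190))),z=1):
    out=[]
    for c,(x,y,w,h) in boxes:
        im=cv2.imread(f"pics/{c}{suf}.png"); k=580/h if c=="side" else 1
        k=380/h if c=="top" else 560/h
        im=cv2.resize(im[y:y+h,x:x+w],None,fx=k,fy=k,interpolation=cv2.INTER_CUBIC)
        def line(P,col):
            q=((proj(c,world(p,P))-[x,y])*k+k/2).astype(int); cv2.polylines(im,[q.reshape(-1,1,2)],True,col,1,cv2.LINE_AA)
        line([[-.065,.095,.016],[.065,.095,.016],[.065,-.095,.016],[-.065,-.095,.016]],(0,255,0))
        line(strap(p[3],[[-.016,0,-.006],[-.016,-.146,-.006],[.016,-.146,-.006],[.016,0,-.006]]),(0,0,255))
        line(np.r_[bolt(p[4],0),bolt(p[4],.088)],(255,255,0))
        for sx in(-.0175,.0275): line([[sx,.054,.016],[sx,.054,.09],[sx,.082,.09],[sx,.082,.016]],(255,0,255))
        line([[-.095,0,.05],[.105,0,.05]],(0,255,255))
        cv2.imwrite(f"pics/{name}_{c}.png",im)
E
python3 -c "
from ov import *
overlay(np.load('p.npy'),'ov0','0')"
```

```text
(no output)
```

View pics/ov0_side.png

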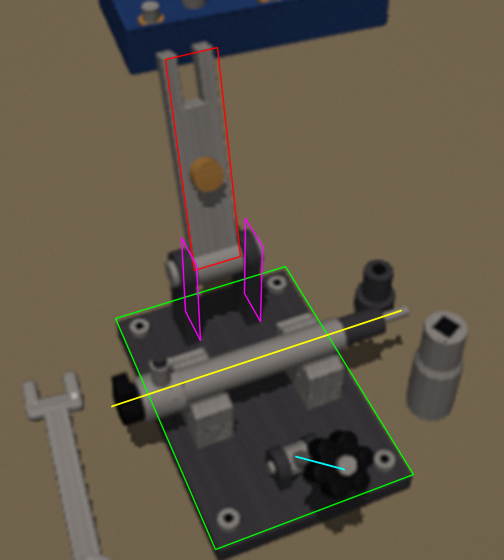

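View pics/ov0_top.png

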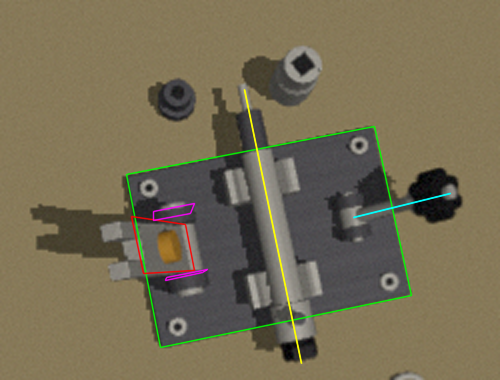

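The side overlay shows the plate and hinge matching. The knob's stub, at crop (346,465), is what I had labelled as the knob centre, and the strap leans slightly further back than fitted. I'll refit with those points corrected, and start turning the tool and approaching.

```bash
cat >> fit.py <<'E'
def tcp_fix(p,w):
    c,s=np.cos(p[2]),np.sin(p[2]); d=np.array(w)-[p[0],p[1],0]
    return np.array([c*d[0]+s*d[1],-s*d[0]+c*d[1],d[2]])
E
python3 - <<'E'
from fit import *
C=[[-.065,.095,.016],[.065,.095,.016],[.065,-.095,.016],[-.065,-.095,.016]]
t=lambda u,v:(230+u/2,140+v/2); g=lambda u,v:(200+u/1.867,120+v/1.867)
obs={"top":[t(160,347),t(127,176),t(375,127),t(411,294)],"side":[g(117,320),g(285,267),g(412,474),g(215,549)]}
st={"top":t(451,194),"side":g(347,465)}
S=[[-.011,-.146,-.006],[.011,-.146,-.006]]
tip={"side":[g(171,61),g(208,55)]}
def f(p):
    r=[]
    for c in obs: r.append(proj(c,world(p,C))-obs[c]); r.append(proj(c,world(p,bolt(p[4],.092)))-st[c])
    r.append(proj("side",world(p,strap(p[3],S)))-tip["side"])
    r.append(proj("side",world(p,strap(p[3],[0,-.068,-.015])))-g(207,174))
    r.append(proj("top",world(p,strap(p[3],[0,-.068,-.015])))-t(170,246))
    return np.concatenate(r).ravel()
s=least_squares(f,[.54,-.03,.21,1.8,.7],loss="soft_l1"); p=s.x
print(p.round(4)); print(f(p).reshape(-1,2).round(1).tolist()); np.save("p.npy",p)
from rig import readout
print(tcp_fix(p,readout.get_obs()['tcp_pos']))
E
```

```text
[ 0.5422 -0.0351  0.2165  1.8251  0.6559]
[[0.5, 0.2], [-0.4, -0.7], [-0.4, -0.7], [0.2, 0.6], [0.8, -1.0], [-1.6, -0.8], [-0.7, -0.4], [0.1, 0.1], [-0.1, 0.3], [-1.1, -0.1], [0.1, -2.3], [-0.7, -3.6], [1.3, 1.6], [5.5, -1.2]]
[-0.1746654   0.67036856  0.22268924]
```

>>> apply_moves:
  targets: "-0.5 -0.35 0 0 0 0.05 -1; -1 -0.75 0 0 0 0.11 -1; -1 -0.75 0 0 0 0.17 -1; -1 -0.75 0 0 0 0.22 -1; -1 -0.75 0 0 0 0.27 -1; -1 -0.75 0 0 0 0.313 -1; -1 -0.75 0 0 0 0.313 -1"
  newtons: 30

```text
time: 1.88
tcp_pos: [0.2803, 0.4971, 0.2227]
tcp_rot: [0.0, 0.627, 0.779, 0.0]
ft_force: [-0.8, 0.0, 0.5]
finger_gap: 0.0212
grasp_force: 0.0
```

>>> apply_moves:
  targets: "-0.6 0.3 0.05 0 0 0 -1; -1 0.6 0.1 0 0 0 -1"

```text
time: 2.12
tcp_pos: [0.3445, 0.428, 0.2146]
tcp_rot: [0.0, 0.626, 0.78, -0.0]
ft_force: [0.1, 1.1, 0.2]
finger_gap: 0.0018
grasp_force: 0.0
```

>>> apply_moves:
  targets: "-0.6 0.3 0.05 0 0 0 -1; -1 0.6 0.1 0 0 0 -1"

```text
time: 2.38
tcp_pos: [0.409, 0.3596, 0.2067]
tcp_rot: [0.0, 0.626, 0.78, -0.0]
ft_force: [0.8, 1.1, 0.2]
finger_gap: 0.0008
grasp_force: 0.0
```

>>> apply_moves:
  targets: "-0.6 0.3 0.05 0 0 0 -1; -1 0.57 0.1 0 0 0 -1"

```text
time: 2.62
tcp_pos: [0.4708, 0.2911, 0.1987]
tcp_rot: [0.0, 0.626, 0.78, 0.0]
ft_force: [0.2, 0.2, -0.3]
finger_gap: 0.0006
grasp_force: 0.0
```

>>> apply_moves:
  targets: "-0.6 0 0.05 0 0 0 -1; -1 0 0.1 0 0 0 -1; -1 0 0.1 0 0 0 -1"

```text
time: 3.0
tcp_pos: [0.4869, 0.2128, 0.1904]
tcp_rot: [-0.0, 0.627, 0.779, -0.0]
ft_force: [0.0, -0.5, -0.4]
finger_gap: 0.0006
grasp_force: 0.0
```

>>> apply_moves:
  targets: "-0.5 0 0 0 0 0 -1; -1 0 0 0 0 0 -1"

```text
time: 3.25
tcp_pos: [0.5042, 0.1369, 0.191]
tcp_rot: [0.0, 0.626, 0.78, 0.0]
ft_force: [0.4, -0.2, -0.1]
finger_gap: 0.0007
grasp_force: 0.0
```

>>> apply_moves:
  targets: "-0.12 0 0 0 0 0 -1; -0.24 0 0 0 0 0 -1; -0.34 0 0 0 0 0 -1; -0.42 0 0 0 0 0 -1; -0.5 0 0 0 0 0 -1; -0.56 0 0 0 0 0 -1; -0.62 0 0 0 0 0 -1; -0.68 0 0 0 0 0 -1"

```text
time: 4.25
tcp_pos: [0.5156, 0.0836, 0.191]
tcp_rot: [-0.0, 0.627, 0.779, 0.001]
ft_force: [-1.1, 4.9, 3.1]
finger_gap: 0.0003
grasp_force: 2.7
```

>>> apply_moves:
  targets: "-0.11 0 0 0 0 0 -1; -0.22 0 0 0 0 0 -1; -0.335 0 0 0 0 0 -1; -0.445 0 0 0 0 0 -1; -0.57 0 0 0 0 0 -1; -0.7 0 0.01 0 0 0 -1; -0.82 0 0.03 0 0 0 -1; -0.94 0 0.06 0 0 0 -1"

```text
time: 5.25
tcp_pos: [0.5316, 0.0091, 0.1857]
tcp_rot: [0.0, 0.627, 0.779, 0.0]
ft_force: [1.4, 4.2, 0.8]
finger_gap: 0.0007
grasp_force: 1.6
```

>>> apply_moves:
  targets: "-0.118 0 0.043 0 0 0 -1; -0.23 0 0.095 0 0 0 -1; -0.34 0 0.16 0 0 0 -1; -0.445 0 0.23 0 0 0 -1; -0.54 0 0.31 0 0 0 -1; -0.63 0 0.4 0 0 0 -1; -0.715 0 0.495 0 0 0 -1; -0.79 0 0.595 0 0 0 -1"

```text
time: 6.25
tcp_pos: [0.5449, -0.0523, 0.1376]
tcp_rot: [-0.0, 0.627, 0.779, -0.0]
ft_force: [1.6, 1.4, 1.3]
finger_gap: 0.0006
grasp_force: 1.1
```

>>> apply_moves:
  targets: "-0.065 0 0.105 0 0 0 -1; -0.125 0 0.215 0 0 0 -1; -0.165 0 0.33 0 0 0 -1; -0.2 0 0.45 0 0 0 -1; -0.22 0 0.55 0 0 0 -1; -0.23 0 0.61 0 0 0 -1; -0.235 0 0.65 0 0 0 -1; -0.24 0 0.68 0 0 0 -1"

```text
time: 7.25
tcp_pos: [0.5488, -0.0707, 0.0837]
tcp_rot: [-0.0, 0.627, 0.779, -0.0]
ft_force: [-0.6, 1.2, 2.4]
finger_gap: 0.0007
grasp_force: 0.9
```

>>> apply_moves:
  targets: "0 0 0.01 0 0 0 -1; 0 0 0.02 0 0 0 -1; 0 0 0.03 0 0 0 -1; 0 0 0.03 0 0 0 -1"

```text
time: 7.75
tcp_pos: [0.5489, -0.0708, 0.082]
tcp_rot: [-0.0, 0.627, 0.779, -0.0]
ft_force: [-3.2, 0.2, 6.3]
finger_gap: 0.0004
grasp_force: 3.3
```

>>> apply_moves:
  targets: "0 0 0.01 0 0 0 -1; 0 0 0.02 0 0 0 -1; 0 0 0.02 0 0 0 -1; 0 0 0.02 0 0 0 -1"

```text
time: 8.25
tcp_pos: [0.5489, -0.0708, 0.0816]
tcp_rot: [0.0, 0.627, 0.779, -0.0]
ft_force: [-7.0, 1.0, 19.4]
finger_gap: 0.0005
grasp_force: 9.6
```

>>> apply_moves:
  targets: "0 0 -0.4 0 0 0 -1; 0 0 -1 0 0 0 -1"

```text
time: 8.5
tcp_pos: [0.5481, -0.0708, 0.1597]
tcp_rot: [-0.001, 0.627, 0.779, -0.001]
ft_force: [-0.3, -0.1, -0.8]
finger_gap: 0.0005
grasp_force: 0.0
```

>>> apply_moves:
  targets: "-0.6 0 0 0 0 0 -1; -1 0 0 0 0 0 -1"

```text
time: 8.75
tcp_pos: [0.5671, -0.1504, 0.1611]
tcp_rot: [0.001, 0.627, 0.779, 0.0]
ft_force: [0.4, -0.1, -0.0]
finger_gap: 0.0004
grasp_force: 0.0
```

>>> apply_moves:
  targets: "-0.6 0 0 0 0 0 -1; -1 0 0 0 0 0 -1; -1 0 0 0 0 0 -1"

```text
time: 9.12
tcp_pos: [0.5834, -0.2292, 0.1598]
tcp_rot: [0.001, 0.628, 0.778, -0.0]
ft_force: [-0.2, -0.6, -0.4]
finger_gap: 0.0006
grasp_force: 0.0
```

Run:
```python
from rig import readout, viewer
from ov import *
p=np.load('p.npy'); p[3]=0
for c in ("side","top"): cv2.imwrite(f"pics/{c}1.png",viewer.read_camera(c)[:,:,::-1])
o=readout.get_obs(); print(o['time'],tcp_fix(p,o['tcp_pos']),o['ft_force'])
overlay(p,'ov1','1')
a=cv2.imread('pics/ov1_side.png');b=cv2.imread('pics/ov1_top.png')
b=cv2.resize(b,None,fx=.58,fy=.58); H=max(a.shape[0],b.shape[0])
pad=lambda i:cv2.copyMakeBorder(i,0,H-i.shape[0],0,0,cv2.BORDER_CONSTANT)
cv2.imwrite('pics/both1.png',np.hstack([pad(a),pad(b)])); print(H,a.shape,b.shape)
```

```text
9.225 [-0.00169668 -0.19589743  0.1595375 ] [ 0.00334901 -0.01128942 -0.0083844 ]
560 (560, 504, 3) (220, 290, 3)
```

View pics/both1.png

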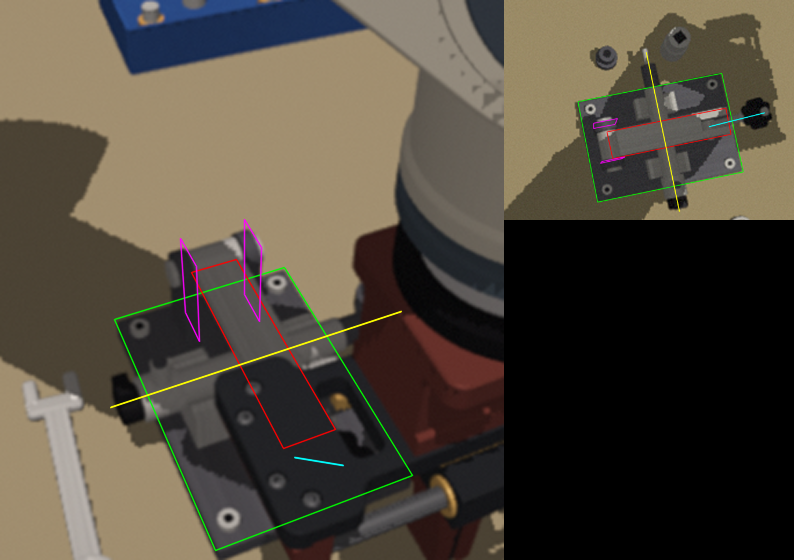

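The picture shows the strap level and closed, following the red outline. The injector lies in its vees, and the bolt still leans with its stub at about (765,115) in the small top view. Next I'll push the bolt from the -y side.

>>> apply_moves:
  targets: "0.2 0.02 0.5 0 0 0 -1; 0.4 0.02 1 0 0 0 -1; 0.4 0.02 1 0 0 0 -1"

```text
time: 9.6
tcp_pos: [0.575, -0.1926, 0.0773]
tcp_rot: [-0.003, 0.626, 0.78, -0.001]
ft_force: [-0.2, -0.1, 0.2]
finger_gap: 0.0001
grasp_force: 0.0
```

>>> apply_moves:
  targets: "0.05 0 0.07 0 0 0 -1; 0.15 0 0.07 0 0 0 -1; 0.21 0 0.07 0 0 0 -1; 0.26 0 0.07 0 0 0 -1"

```text
time: 10.1
tcp_pos: [0.5737, -0.175, 0.0751]
tcp_rot: [0.001, 0.627, 0.779, 0.0]
ft_force: [0.9, -0.3, 0.2]
finger_gap: 0.0004
grasp_force: 0.0
```

>>> apply_moves:
  targets: "0.02 0 0 0 0 0 -1; 0.04 0 0 0 0 0 -1; 0.08 0 -0.04 0 0 0 -1; 0.12 0 -0.075 0 0 0 -1; 0.163 0 -0.11 0 0 0 -1; 0.205 0 -0.15 0 0 0 -1; 0.25 0 -0.18 0 0 0 -1; 0.3 0 -0.21 0 0 0 -1"

```text
time: 11.1
tcp_pos: [0.5683, -0.1516, 0.0914]
tcp_rot: [0.0, 0.627, 0.779, -0.0]
ft_force: [0.1, -3.4, 1.7]
finger_gap: 0.0006
grasp_force: 1.3
```

>>> apply_moves:
  targets: "0.05 0 -0.03 0 0 0 -1; 0.1 0 -0.055 0 0 0 -1; 0.15 0 -0.08 0 0 0 -1; 0.2 0 -0.1 0 0 0 -1; 0.25 0 -0.115 0 0 0 -1; 0.31 0 -0.13 0 0 0 -1; 0.335 0 -0.14 0 0 0 -1; 0.36 0 -0.144 0 0 0 -1"

```text
time: 12.1
tcp_pos: [0.562, -0.1233, 0.1025]
tcp_rot: [-0.0, 0.627, 0.779, -0.0]
ft_force: [0.4, -0.3, 0.2]
finger_gap: 0.0007
grasp_force: 0.6
```

>>> apply_moves:
  targets: "0.01 0 0 0 0 0 -1; 0.02 0 0 0 0 0 -1; 0.03 0 0 0 0 0 -1; 0.03 0 0 0 0 0 -1"

```text
time: 12.6
tcp_pos: [0.5617, -0.1212, 0.1026]
tcp_rot: [0.0, 0.627, 0.779, 0.0]
ft_force: [0.4, -1.4, 1.1]
finger_gap: 0.0004
grasp_force: 0.5
```

Run:
```python
from rig import readout, viewer
from ov import *
p=np.load('p.npy'); p[3]=0; p[4]=0
cv2.imwrite("pics/top2.png",viewer.read_camera("top")[:,:,::-1])
o=readout.get_obs(); print(o['time'],tcp_fix(p,o['tcp_pos']),o['ft_force'])
overlay(p,'ov2','2',boxes=(("top",(340,170,130,130)),))
print(viewer.recognise("top","star_knob")[:2])
```

```text
12.65 [ 0.00045573 -0.08822785  0.10258806] [ 0.20534936 -0.43372849  0.6637791 ]
[{'extent': [415.0, 243.0, 29.8, 28.2], 'confidence': 0.84}]
```

View pics/ov2_top.png

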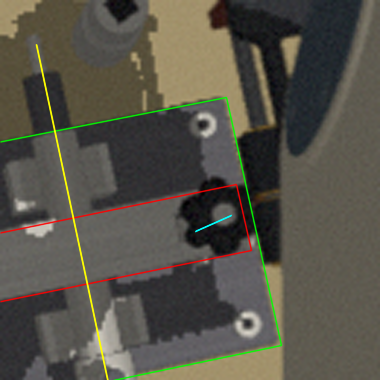

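Bolt's stub is at crop (222,213), very close to the upright prediction near (232,215). I'll back off and measure the lean in both views.

>>> apply_moves:
  targets: "-0.2 0 0 0 0 0 -1; -0.5 0 -0.4 0 0 0 -1; -0.6 0 -1 0 0 0 -1"

```text
time: 13.08
tcp_pos: [0.5711, -0.1696, 0.1821]
tcp_rot: [-0.002, 0.628, 0.778, -0.001]
ft_force: [0.1, -0.6, -0.1]
finger_gap: 0.0002
grasp_force: 0.0
```

>>> apply_moves:
  targets: "-0.5 -0.5 -0.5 0 0 0 -1; -1 -1 -1 0 0 0 -1; -1 -1 -1 0 0 0 -1"

```text
time: 13.45
tcp_pos: [0.5104, -0.2666, 0.2653]
tcp_rot: [0.002, 0.629, 0.778, 0.0]
ft_force: [0.2, -0.3, -0.0]
finger_gap: 0.0008
grasp_force: 0.0
```

>>> apply_moves:
  targets: "-0.5 -0.5 0 0 0 0 -1; -1 -1 0 0 0 0 -1; -1 -1 0 0 0 0 -1"

```text
time: 13.82
tcp_pos: [0.4478, -0.3608, 0.2617]
tcp_rot: [-0.001, 0.629, 0.777, -0.0]
ft_force: [0.6, 0.3, -0.1]
finger_gap: 0.0005
grasp_force: 0.0
```

Run:
```python
from rig import readout, viewer
from ov import *
p=np.load('p.npy'); p[3]=0; p[4]=0
for c in ("side","top"): cv2.imwrite(f"pics/{c}3.png",viewer.read_camera(c)[:,:,::-1])
o=readout.get_obs(); print(o['time'],tcp_fix(p,o['tcp_pos']))
overlay(p,'ov3','3',boxes=(("top",(340,170,130,130)),("side",(240,240,190,190))))
a=cv2.imread('pics/ov3_side.png');b=cv2.imread('pics/ov3_top.png')
a=cv2.resize(a,(400,400)); b=cv2.resize(b,(400,400)); cv2.imwrite('pics/both3.png',np.hstack([a,b]))
for l in (.06,.03,0,-.03,-.06,-.08):
  print(l,[proj(c,world(p,bolt(l,.092))).round(1).tolist() for c in("side","top")])
```

```text
13.925 [-0.16007893 -0.2957421   0.26173497]
0.06 [[[363.4, 318.7]], [[423.2, 242.0]]]
0.03 [[[362.2, 316.6]], [[421.2, 242.4]]]
0 [[[361.1, 314.5]], [[419.2, 242.8]]]
-0.03 [[[359.9, 312.6]], [[417.2, 243.2]]]
-0.06 [[[358.8, 310.6]], [[415.1, 243.7]]]
-0.08 [[[358.0, 309.4]], [[413.7, 244.0]]]
```

View pics/both3.png

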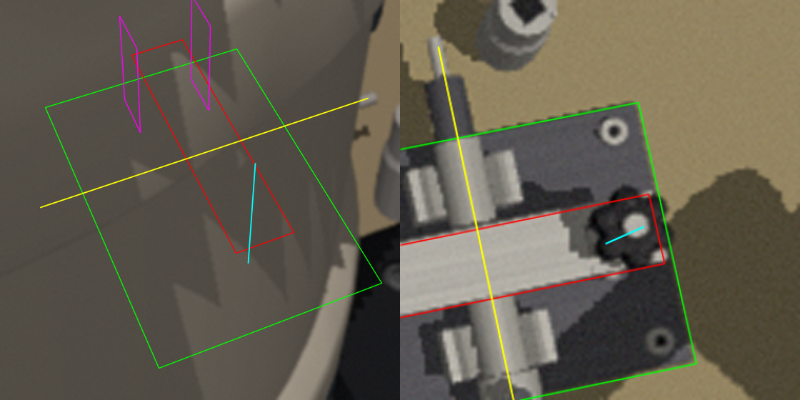

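Top view: the strap is closed on the injector and the stub is at about column 417, row 243, so the bolt is upright within about 0.035 rad. The arm blocks the side view, so I'll move clear of it and check once more.

>>> apply_moves:
  targets: "0.5 -0.2 0 0 0 0 -1; 1 -0.5 0 0 0 0 -1"

```text
time: 14.18
tcp_pos: [0.3938, -0.2868, 0.2619]
tcp_rot: [-0.001, 0.627, 0.779, 0.0]
ft_force: [-0.0, 0.6, 0.3]
finger_gap: 0.0004
grasp_force: 0.0
```

>>> apply_moves:
  targets: "0.7 0 0 0 0 0 -1; 1 0 0 0 0 0 -1"

```text
time: 14.42
tcp_pos: [0.3757, -0.2072, 0.2622]
tcp_rot: [-0.001, 0.626, 0.78, 0.0]
ft_force: [-0.0, 0.5, 1.2]
finger_gap: 0.0006
grasp_force: 0.0
```

>>> apply_moves:
  targets: "0.7 0 0 0 0 0 -1; 1 0 0 0 0 0 -1"

```text
time: 14.68
tcp_pos: [0.3586, -0.1292, 0.2622]
tcp_rot: [-0.001, 0.626, 0.78, 0.0]
ft_force: [-0.5, 0.5, -0.2]
finger_gap: 0.0007
grasp_force: 0.0
```

>>> apply_moves:
  targets: "0.7 0 0 0 0 0 -1; 1 0 0 0 0 0 -1"

```text
time: 14.92
tcp_pos: [0.3414, -0.0513, 0.2623]
tcp_rot: [-0.001, 0.626, 0.78, 0.0]
ft_force: [0.0, 0.6, 0.6]
finger_gap: 0.0003
grasp_force: 0.0
```

>>> apply_moves:
  targets: "0.7 0 0 0 0 0 -1; 1 0 0 0 0 0 -1; 1 0 0 0 0 0 -1"

```text
time: 15.3
tcp_pos: [0.3248, 0.0258, 0.2625]
tcp_rot: [-0.0, 0.625, 0.781, 0.0]
ft_force: [-0.7, 0.2, 0.6]
finger_gap: 0.0004
grasp_force: 0.0
```

Run:
```python
from rig import readout, viewer
from ov import *
p=np.load('p.npy'); p[3]=0; p[4]=0
for c in ("side","top"): cv2.imwrite(f"pics/{c}4.png",viewer.read_camera(c)[:,:,::-1])
o=readout.get_obs(); print(o['time'],tcp_fix(p,o['tcp_pos']))
overlay(p,'ov4','4',boxes=(("top",(340,170,130,130)),("side",(210,230,260,200))))
a=cv2.resize(cv2.imread('pics/ov4_side.png'),(520,400)); b=cv2.resize(cv2.imread('pics/ov4_top.png'),(280,280)); b=cv2.copyMakeBorder(b,0,120,0,0,0); cv2.imwrite('pics/both4.png',np.hstack([a,b]))
for c in("side","top"):
  for l in("socket","cap_nut","spanner"):print(c,l,[x['extent'] for x in viewer.recognise(c,l)[:1]])
```

```text
15.4 [-0.1989849   0.10456048  0.26257468]
side socket [[341.6, 333.0, 160.9, 178.0]]
side cap_nut [[400.5, 272.1, 19.2, 31.6]]
side spanner [[239.4, 383.1, 52.1, 126.5]]
top socket [[376.0, 177.3, 23.2, 33.5]]
top cap_nut [[318.9, 189.4, 25.4, 19.3]]
top spanner [[387.4, 344.1, 112.8, 32.1]]
```

View pics/both4.png

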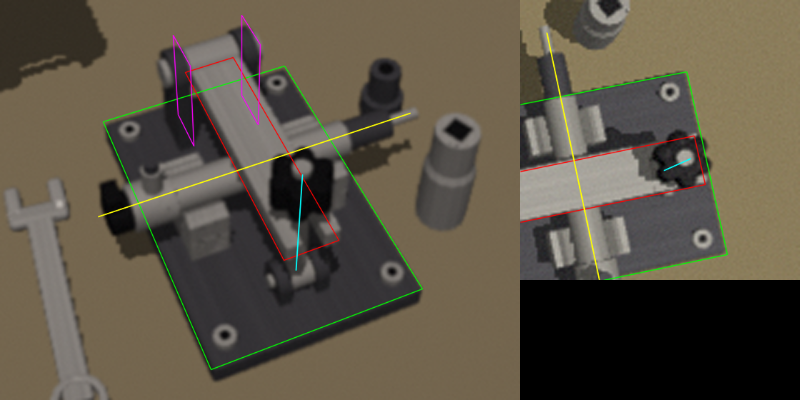

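The side view shows the strap level on the injector and the bolt upright in the fork. Its stub is at about (361,313), against (361,314.5) predicted for upright. The other parts haven't moved.

```bash
python3 -c "
from rig import ticket
print(ticket.hand_in())"
```

```text
the job is handed in; nothing more can be done
None
```

The strap is closed with its pad on the injector, and the swing bolt stands upright in the fork to within about 0.03 rad. The injector, socket, cap nut and spanner look undisturbed in the last pictures. I handed the job in at about 16 s; no verdict came back.

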